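Lock the lid on the pressure cooker

TASK

Close the pressure cooker for the custard: pull the lid out of the clips of its drying stand and set it on the cooker. Press it down, turning it until its two lugs drop through the notches in the rim, then, still pressing, turn it clockwise (seen from above) to the stop so that it stays locked by itself, with its bar handle in line with the cooker's two side handles; either way round will do. Let go, and do not shift or tip the carton, the canister or the syrup bottle.

Things in the scene. Friction and masses are not known exactly. Their poses are not given: they have to be found in the camera images.
- lid_grip (a point): Centre of the lid's black bar handle, 110 mm long (x), 24 wide (y), 46 high; grip it across its width from above. Lid: loose silver disc, 208 mm across, about 0.5 kg, z up. The lid's flat top is 23 mm below this point, the underside of its flange 35 mm below. Low brass pin at y = +66 mm. x runs along the bar and through both lugs; a half turn makes no difference.
- lid_lug (a point): Middle of one of the lid's two lugs (the other is opposite, at -x), under a red mark on the flange: 83 mm along the lid's x, 51 mm below lid_grip. Lugs are 24 deg wide, reach 88 mm radius and span 10.5 to 22 mm below the flange. They stand on a round plug of 77 mm radius that reaches 34 mm below the flange (last 6 mm: 72 mm radius). Axes as lid_grip.
- cooker_mouth (a point): Centre of the cooker's mouth at rim level, 125 mm above the counter; z up. Steel cooker, 200 mm across, fixed on a round black 244 mm plate; black side handles at +x and -x reach 143 mm radius, 20 to 40 mm below the rim. An inward ledge, 8 mm thick, flush with the rim, leaves an opening of 79 mm radius. Lugs resting on the ledge hold the flange 22 mm above the rim.
- cooker_notch (a point): Middle of one of two notches in the ledge, marked red on the rim, at rim level, 85 mm from the mouth's centre, 40 deg anticlockwise (from above) of cooker_mouth's x; the other is opposite. Each is 31 deg wide and lets a lug through. Once through, turn the lid 40 deg clockwise: bar in line with the side handles; stops end it 2 deg later and bar the anticlockwise way. Axes as cooker_mouth.
- seal (a joint): Orange sprung seal ring inside the cooker: 0 up, grows as pushed down, m. Its top is 24 mm below the rim; the lid's plug meets it when the flange is 10 mm above the rim. It pushes up with 10 N, 14 N with the flange on the rim: more than the lid weighs, so press the lid down on the rim while turning. Locked and let go, the lid rises 2.5 mm and stays, lugs under the ledge.
- stand_top (a point): Centre of the white drying stand (fixed, round foot of 250 mm), at the level where the lid's flange rests, 56 mm above the counter; z up. Blue sprung clips at +y and -y, 36 mm wide, snap over the lid's rim by about 2.5 mm and reach 24 mm above this point; pulled straight up with 5 to 15 N beyond its weight, the lid comes free.
- carton_mid (a point): Milk carton, white with a blue band, 70 x 70 mm and 193 mm high, loose bystander; this point is on its axis 95 mm above the counter.
- canister_mid (a point): Glass canister with a red cap, 76 mm across and 150 mm high, loose bystander; this point is on its axis 75 mm above the counter.
- syrup_mid (a point): Amber syrup bottle with a white cap, 64 mm across and 190 mm high, loose bystander; this point is on its axis 95 mm above the counter.
Things that resemble listed ones, but are neither listed nor needed, are in the scene too. Leave any brown look-alike of the part that bears lid_grip alone.

How it is judged:
On the way, in this order (a step that is already met when the one before it is completed fails the run):
1. the lid has been pulled up out of the stand's clips (z of lid_grip in the frame of stand_top above 0.085 m), for 0.1 s.
2. the lid is pressed down on the rim with its lugs through the notches, not yet turned to lock (z of lid_grip in the frame of cooker_mouth below 0.042 m and horizontal distance between lid_grip and cooker_mouth below 0.006 m and angle between the x axis of lid_grip and the x axis of cooker_mouth, either way round above 0.45 rad), for 0.05 s.
At the end, for the whole second after the job is handed in: The lid lies level on the cooker, let go, its flange within 6 mm of the rim and its centre within 6 mm of the mouth's, its bar handle within 8 deg of the line of the side handles (either way round), so that its lugs are locked under the ledge (z of lid_grip in the frame of cooker_mouth between 0.03 and 0.041 m and horizontal distance between lid_grip and cooker_mouth below 0.006 m and angle between the x axis of lid_grip and the x axis of cooker_mouth, either way round below 0.14 rad and angle between the z axis of lid_grip and the z axis of cooker_mouth, either way round below 0.05 rad); the robot touches nothing.
It fails at once if the milk carton is shifted by more than 30 mm or tipped (distance of carton_mid from where it was at the start of the episode above 0.03 m or angle between carton_mid's own z axis and vertical above 0.3 rad).
It fails at once if the canister is shifted by more than 30 mm or tipped (distance of canister_mid from where it was at the start of the episode above 0.03 m or angle between canister_mid's own z axis and vertical above 0.3 rad).
It fails at once if the syrup bottle is shifted by more than 30 mm or tipped (distance of syrup_mid from where it was at the start of the episode above 0.03 m or angle between syrup_mid's own z axis and vertical above 0.3 rad).
It also fails if it takes over 54 s, if anything falls off the work surface, if the arm or the gripper's body presses on something with over 40 N, if the wrist force passes 120 N, or if a joint passes its speed limit or range.

ROBOT

A 6-joint arm with a two-finger parallel gripper is mounted at the origin on the work surface. World frame = base frame: x ahead of the robot, y to its left, z up, the work surface at z = 0. Lengths are in m, angles in rad, forces in N, time in s.
With the tool pointing down it reaches from about 0.35 to 0.925 m from the base axis. Payload 6.4 kg.
Tool frame: the origin (TCP) lies midway between the tips of the shut fingers; the grasp point (between the pads) lies 19 mm behind it; z points along the fingers, y is the line along which they close (so a half turn about z gives the same grasp; the last joint's range is limited). The gripper opens to 94 mm and grips with 3 to 60 N. Pads are 16 mm wide; open, the fingers measure 119 mm over their backs; the gripper's body (75 mm by 177 mm) begins 78 mm behind the grasp point.
Start: joints at [-1.282, 0.245, 1.558, -0, 1.339, -0.174], TCP at [0.29, -0.582, 0.205] pointing down, gripper open.
Joint ranges: [-3.13, 3.13], [-1.02, 2.26], [0.13, 2.54], [-0.95, 4.09], [0.21, 2.88], [-2.74, 2.74]. Speed limits (rad/s): [2.57, 2.57, 3.14, 3.14, 3.14, 3.14].

INTERFACE

Orientations are given as a rotation vector (axis times angle).
In Python, from workcell import ctrl, get_image, calibration, find_in, regions_of, mark_of gives the robot as it stands.
- The arm moves only by the shell command python3 -m pendant 'ROWS' [FORCE]. ROWS is JSON, a list of rows, each a list of 3 entries, a list of its own where there are three numbers: the closure in counts, from 0 (fully open) to 255 (shut), then the shift along the tool's x, y, z in units of 30 mm (1.0 is 30 mm), then the turn, a rotation vector about the tool's x, y, z in units of 6 degrees (1.0 is 6 degrees). In form: [[fingers, [dx, dy, dz], [rx, ry, rz]], ...]. A call has 1 to 8 rows; each row shifts and turns the commanded pose from where the row before left it, along the tool's axes as they then stand; what a row does not reach is not made up. A row lasts 1/12 s, in which the tool goes at most 41.7 mm and 7.16 degrees, less where a joint would pass 70% of its speed; a pose out of reach is approached as far as the arm can. A call is refused whole if a number of a shift passes 1 or a number of a turn 1, either way. A call with a gripper value outside its range is refused whole. The fingers move at their own pace and stop on an object; FORCE is the grip in N (left out, the last holds). Time passes only in rows, so rows that do not move let the fingers close. It gives the time, the measured TCP pose, the force, the opening and the grip force at its end, in the units of the state.
- ctrl.get_state(): the state, without advancing time (a new reading comes with each control period).
- get_image(name): name is "scene" or "side" or "wrist"; returns the picture (480x640x3 uint8, red, green, blue); there is no depth.
- calibration(name): a dict with "intrinsics" (3x3 intrinsics, pixels), "xyz" and "orientation" of the camera in the world. Camera axes: x right, y up, looking along -z (the intrinsics and any distortion apply to the point x, -y, -z); pixel columns grow to the right and rows downward; lengths in m; the calibration is good to about 2 mm. A picture is of the moment at which its call begins: read the wrist's pose just before it. calibration takes no time and is no camera call; for the wrist camera it gives the pose at the moment of the call.
- ctrl.finish_job(): hands the job in; it is judged then, once.
Trained networks look in the newest picture that a camera, given by its name, has taken for a name from the list of things; names that differ only in an ending like _2 or _b are one class to them, and where a whole thing is asked for, a point or a joint stands for the part that bears it (a point fixed in the world has none). Each returns a list of dicts, best first, with "score" (0 to 1); they miss things now and then, are a little off and sometimes report something else, mostly with a low value. They report only what shows in the picture. A call takes as long as a camera call. They do not tell look-alikes from the thing itself.
- find_in(camera, name): "extent" ([left, top, width, height] in pixels, round what is visible of it).
- regions_of(camera, name): "pixels" (480x640 bool, what is visible of it) and "extent" ([left, top, width, height] in pixels, round what is visible of it).
- mark_of(camera, name): "point" ([column, row] in pixels: a listed point, or the origin of a listed thing).
The state is a dict: "time_s": time; "qpos": joint angles; "joint_vel": joint speeds; "joint_efforts": joint torques, N m; "ee_pos": TCP position; "orientation": TCP orientation; "ft_force": force on the tool from outside, world axes, zero at the start; "torque": the same for the moment, N m; "opening": finger opening in m; "grip_force": force on a finger pad.
Only numpy, scipy, OpenCV 4.12 (cv2) and the standard library are available. Lean on these libraries where they do the work, as an engineer would, in place of code of your own. Each camera call takes 0.05 s, during which the arm holds its last target. There are 200 camera calls.

## Working session

There is one attempt and no reset: what is moved stays moved. The work goes in short steps, Python scripts to look and compute and a shell command to move; the robot and the scene stay as the last step left them, time stands still between calls to the robot, and variables do not carry over. Pictures are saved under pics/ and viewed, at most 10 in all, crops included, and the job is handed in when it is done.

```bash
mkdir -p pics; cat > h.py <<'E'
import numpy as np, cv2
from scipy.spatial.transform import Rotation as R
from workcell import ctrl, get_image, calibration, find_in, regions_of, mark_of
def rot(o):
    o=np.array(o,float)
    if o.shape==(3,3): return o
    return (R.from_rotvec(o) if o.size==3 else R.from_quat(o)).as_matrix()
def ray(c,uv):
    K=np.array(c['intrinsics']); d=np.linalg.inv(K)@[uv[0],uv[1],1]
    return np.array(c['xyz']), rot(c['orientation'])@(d*[1,-1,-1])
def atz(c,uv,z):
    o,d=ray(c,uv); return o+d*(z-o[2])/d[2]
def proj(c,p):
    q=(rot(c['orientation']).T@(np.array(p)-c['xyz']))*[1,-1,-1]; u=np.array(c['intrinsics'])@q; return u[:2]/u[2]
def tri(a,b):
    A=[];B=[]
    for c,uv in (a,b):
        o,d=ray(c,uv); d/=np.linalg.norm(d); P=np.eye(3)-np.outer(d,d); A.append(P);B.append(P@o)
    return np.linalg.solve(sum(A),sum(B))
def save(n,im): cv2.imwrite('pics/'+n,im[:,:,::-1])
E
python3 - <<'E'
from h import *
for n in ('scene','side'):
    c=calibration(n); 
    if n=='scene': print(c)
    save(n+'0.png',get_image(n))
    for k in ('lid_grip','lid_lug','cooker_mouth','cooker_notch','stand_top','carton_mid','canister_mid','syrup_mid'):
        z={'cooker_mouth':.125,'cooker_notch':.125,'stand_top':.056,'lid_grip':.091,'lid_lug':.04,'carton_mid':.095,'canister_mid':.075,'syrup_mid':.095}[k]
        print(n,k,[(np.round(m['point']).tolist(),round(m['score'],2),atz(c,m['point'],z).round(3).tolist()) for m in mark_of(n,k)[:4]])
E
```

```text
{'intrinsics': array([[491.22804912,   0.        , 320.24244563],
       [  0.        , 491.22804912, 237.04464902],
       [  0.        ,   0.        ,   1.        ]]), 'xyz': array([ 0.92457156, -0.35828133,  1.09599404]), 'orientation': array([0.49432569, 0.22226597, 0.81695784])}
scene lid_grip [([318.0, 138.0], 0.91, [0.258, 0.232, 0.091]), ([235.0, 311.0], 0.64, [0.503, -0.232, 0.091]), ([119.0, 243.0], 0.62, [0.183, -0.33, 0.091])]
scene lid_lug [([336.0, 128.0], 0.84, [0.228, 0.327, 0.04]), ([150.0, 231.0], 0.76, [0.168, -0.254, 0.04]), ([272.0, 306.0], 0.72, [0.528, -0.154, 0.04]), ([428.0, 211.0], 0.3, [0.594, 0.308, 0.04])]
scene cooker_mouth [([397.0, 195.0], 0.66, [0.539, 0.234, 0.125])]
scene cooker_notch [([431.0, 211.0], 0.81, [0.627, 0.259, 0.125])]
scene stand_top []
scene carton_mid [([352.0, 282.0], 0.61, [0.625, 0.003, 0.095]), ([234.0, 309.0], 0.22, [0.499, -0.231, 0.095])]
scene canister_mid [([377.0, 334.0], 0.57, [0.744, -0.033, 0.075])]
scene syrup_mid [([281.0, 226.0], 0.69, [0.406, -0.019, 0.095])]
side lid_grip [([339.0, 383.0], 0.93, [0.233, 0.259, 0.091]), ([386.0, 194.0], 0.9, [0.496, -0.221, 0.091]), ([525.0, 238.0], 0.55, [0.164, -0.297, 0.091])]
side lid_lug [([359.0, 218.0], 0.59, [0.526, -0.152, 0.04]), ([327.0, 435.0], 0.58, [0.203, 0.326, 0.04])]
side cooker_mouth [([231.0, 276.0], 0.66, [0.544, 0.235, 0.125])]
side cooker_notch [([199.0, 262.0], 0.87, [0.627, 0.253, 0.125])]
side stand_top []
side carton_mid [([287.0, 217.0], 0.7, [0.618, 0.006, 0.095])]
side canister_mid [([265.0, 195.0], 0.88, [0.738, -0.033, 0.075])]
side syrup_mid [([359.0, 256.0], 0.69, [0.407, -0.005, 0.095])]
```

View pics/scene0.png

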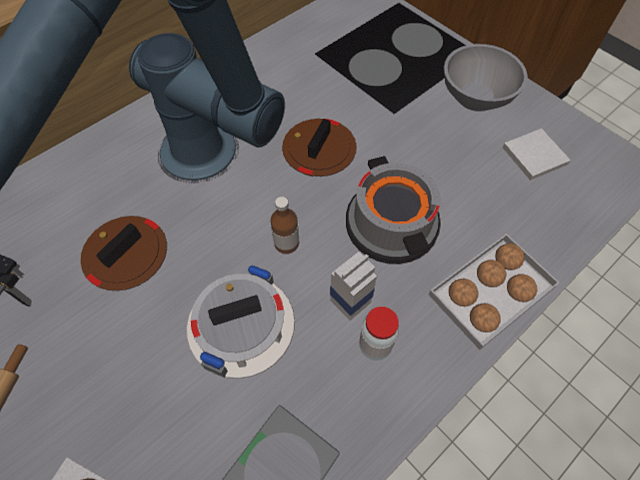

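View pics/side0.png

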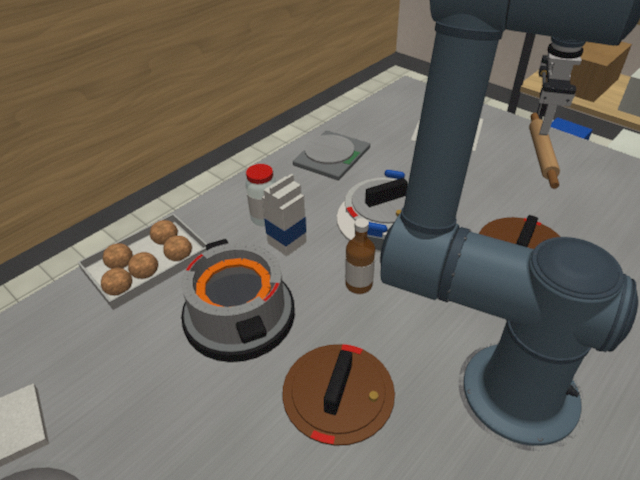

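The scene view shows the silver lid in the white stand at (235,311), with red marks at (194,328) and (279,304). The cooker is at (397,195) with side handles at (377,163) and (416,246). The syrup bottle, carton and canister stand between them. The other two lids are the brown look-alikes.

```bash
python3 - <<'E'
from h import *
cs,cd=calibration('scene'),calibration('side')
for k,a,b in (('lid',(235,311),(386,194)),('mouth',(397,195),(231,276)),('notch',(431,211),(199,262)),('carton',(352,282),(287,217)),('can',(377,334),(265,195)),('syrup',(281,226),(359,256))):
    print(k,tri((cs,a),(cd,b)).round(4))
p=[atz(cs,u,.068) for u in ((194,328),(279,304))]; d=p[1]-p[0]
print('lugline',np.round(p,3),np.degrees(np.arctan2(d[1],d[0])), (p[0]+p[1])/2)
p=[atz(cs,u,.114) for u in ((210,316),(259,301))]; d=p[1]-p[0]
print('bar',np.degrees(np.arctan2(d[1],d[0])),np.linalg.norm(d))
p=[atz(cs,u,.105) for u in ((377,163),(416,243))]; d=p[1]-p[0]
print('hand',np.round(p,3),np.degrees(np.arctan2(d[1],d[0])),(p[0]+p[1])/2,np.linalg.norm(d))
s=ctrl.get_state(); print(s['time_s'],s['ee_pos'],rot(s['orientation']).round(3))
w=calibration('wrist'); print(w['xyz'],rot(w['orientation']).round(3))
E
```

```text
lid [ 0.5011 -0.2295  0.0843]
mouth [0.5424 0.2346 0.126 ]
notch [0.6257 0.2561 0.1274]
carton [0.6222 0.0046 0.0907]
can [ 0.7422 -0.0342  0.0726]
syrup [ 0.406  -0.0137  0.0885]
lugline [[ 0.465 -0.319  0.068]
 [ 0.546 -0.145  0.068]] 64.97401571243898 [ 0.50561558 -0.23171139  0.068     ]
bar 66.50819965446235 0.10711562002176696
hand [[0.43  0.28  0.105]
 [0.656 0.18  0.105]] -23.95550417465544 [0.54272751 0.22995335 0.105     ] 0.24722948831866506
0.9 [ 0.29017489 -0.58163278  0.20546991] [[ 0.895  0.446 -0.   ]
 [ 0.446 -0.895  0.   ]
 [-0.    -0.    -1.   ]]
[ 0.36168711 -0.54462309  0.38454543] [[ 0.445  0.861  0.246]
 [-0.896  0.428  0.121]
 [-0.001 -0.274  0.962]]
```

```bash
python3 -m pendant '[[0,[0.72,-0.46,-0.1],[0,0,0]],[0,[0.72,-0.46,-0.1],[0,0,0]],[0,[0.72,-0.46,-0.1],[0,0,0]],[0,[0.72,-0.46,-0.1],[0,0,0]],[0,[0.72,-0.46,-0.1],[0,0,0]],[0,[0.72,-0.46,-0.1],[0,0,0]],[0,[0.72,-0.46,-0.1],[0,0,0]],[0,[0.72,-0.46,-0.1],[0,0,0]]]' 30
python3 -m pendant '[[0,[0.72,-0.46,-0.1],[0,0,0]],[0,[0.72,-0.46,-0.1],[0,0,0]],[0,[0.72,-0.46,-0.1],[0,0,0]],[0,[0.72,-0.46,-0.1],[0,0,0]],[0,[0.72,-0.46,-0.1],[0,0,0]],[0,[0.72,-0.46,-0.1],[0,0,0]],[0,[0.72,-0.46,-0.1],[0,0,0]],[0,[0.72,-0.46,-0.1],[0,0,0]]]'
python3 -m pendant '[[0,[0,0,0],[0,0,-0.93]],[0,[0,0,0],[0,0,-0.93]],[0,[0,0,0],[0,0,-0.93]],[0,[0,0,0],[0,0,-0.93]],[0,[0,0,0],[0,0,-0.93]],[0,[0,0,0],[0,0,-0.93]],[0,[0,0,0],[0,0,-0.92]],[0,[0,0,0],[0,0,0]]]'
python3 - <<'E'
from h import *
s=ctrl.get_state(); print(s['time_s'],s['ee_pos'],rot(s['orientation']).round(3),s['ft_force'],s['qpos'])
c=calibration('wrist'); save('w1.png',get_image('wrist'))
for k,z in (('lid_grip',.091),('lid_lug',.068)):
    print(k,[(np.round(m['point']).tolist(),round(m['score'],2),atz(c,m['point'],z).round(4).tolist()) for m in mark_of('wrist',k)[:4]])
print(proj(c,[.501,-.2295,.091]))
E
```

```text
time_s: 1.57
ee_pos: [0.3961, -0.4046, 0.2297]
orientation: [3.058, 0.72, 0.0]
ft_force: [1.3, -0.4, 0.2]
opening: 0.0939
grip_force: 0.0
time_s: 2.23
ee_pos: [0.5014, -0.2286, 0.2538]
orientation: [3.058, 0.72, 0.0]
ft_force: [1.0, -0.3, 0.4]
opening: 0.0941
grip_force: 0.0
time_s: 2.9
ee_pos: [0.5009, -0.2297, 0.2535]
orientation: [2.641, 1.702, 0.0]
ft_force: [0.6, 0.5, -0.5]
opening: 0.0939
grip_force: 0.0
2.9 [ 0.50085326 -0.22974932  0.25351416] [[ 0.413  0.911  0.   ]
 [ 0.911 -0.413 -0.   ]
 [-0.     0.    -1.   ]] [ 0.57731448  0.49668615 -0.46791519] [-6.35853014e-01 -2.51655009e-02  1.76258033e+00 -3.48499548e-05
  1.40407500e+00 -2.10087828e-01]
lid_grip [([318.0, 224.0], 0.71, [0.5027, -0.2261, 0.091])]
lid_lug [([314.0, 136.0], 0.89, [0.5331, -0.1481, 0.068]), ([82.0, 337.0], 0.8, [0.1993, -0.2387, 0.068])]
[318.12572562 227.96455703]
```

View pics/w1.png

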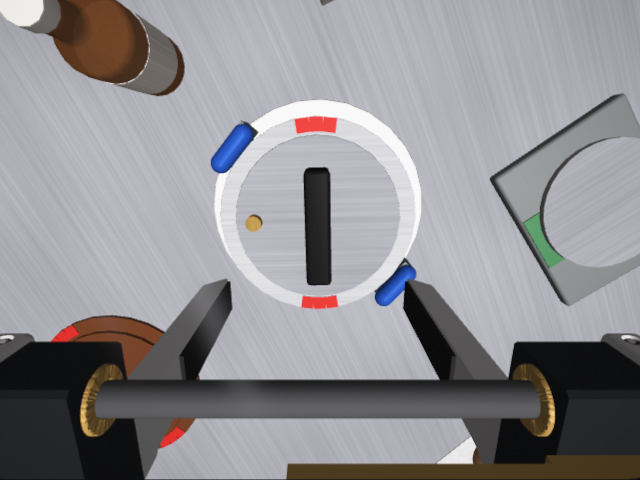

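The wrist view shows the silver lid with its bar ends at (317,168) and (318,285). The red marks are at (316,125) and (320,302), with the blue clips beside the lid. I'll refine the position from these.

```bash
python3 - <<'E'
from h import *
c=calibration('wrist')
im=cv2.imread('pics/w1.png'); 
dark=(im.max(2)<75).astype(np.uint8); dark[:,:250]=0; dark[:,390:]=0; dark[:150]=0; dark[290:]=0
pts=np.argwhere(dark)[:,::-1].astype(np.float32)
r=cv2.minAreaRect(pts); print(r)
w=np.array([atz(c,p,.1138)[:2] for p in pts]); 
rr=cv2.minAreaRect(w.astype(np.float32)*1000); print('bar@top mm',rr)
b,g,rd=[im[:,:,i].astype(int) for i in range(3)]
red=((rd>170)&(g<110)&(b<110)).astype(np.uint8); red[:,:280]=0;red[:,360:]=0;red[320:]=0
n,l,st,ce=cv2.connectedComponentsWithStats(red)
m=[ce[i] for i in range(1,n) if st[i,4]>100]; print(m)
p=[atz(c,u,.066) for u in m]; d=p[0]-p[1]; print(np.round(p,4),(p[0]+p[1])/2,np.degrees(np.arctan2(d[1],d[0])),np.linalg.norm(d))
E
```

```text
((328.2270812988281, 240.02911376953125), (139.58987426757812, 84.91926574707031), 52.30575942993164)
bar@top mm ((505.2080993652344, -241.4195556640625), (76.58145904541016, 132.56668090820312), 10.791398048400879)
[array([315.43248175, 124.21715328]), array([319.03412073, 301.88451444])]
[[ 0.5395 -0.1394  0.066 ]
 [ 0.4641 -0.3125  0.066 ]] [ 0.50179432 -0.22599536  0.066     ] 66.44726110469252 0.18882282313802104
```

```bash
python3 -m pendant '[[0,[0.13,-0.02,0.7],[0,0,-0.13]],[0,[0,0,0.8],[0,0,0]],[0,[0,0,0.8],[0,0,0]],[0,[0,0,0.8],[0,0,0]],[0,[0,0,0.8],[0,0,0]],[0,[0,0,0.8],[0,0,0]],[0,[0,0,0.7],[0,0,0]],[0,[0,0,0.5],[0,0,0]]]' 55
python3 -m pendant '[[255,[0,0,0],[0,0,0]],[255,[0,0,0],[0,0,0]],[255,[0,0,0],[0,0,0]],[255,[0,0,0],[0,0,0]],[255,[0,0,0],[0,0,0]],[255,[0,0,0],[0,0,0]],[255,[0,0,0],[0,0,0]],[255,[0,0,0],[0,0,0]]]'
```

```text
time_s: 3.72
ee_pos: [0.501, -0.2253, 0.0742]
orientation: [-2.63, -1.714, 0.001]
ft_force: [-0.2, -0.0, -0.0]
opening: 0.0941
grip_force: 0.0
time_s: 4.38
ee_pos: [0.5021, -0.226, 0.0768]
orientation: [2.63, 1.718, 0.0]
ft_force: [-0.9, -0.5, 0.0]
opening: 0.0438
grip_force: 0.0
```

```bash
python3 -m pendant '[[255,[0,0,0],[0,0,0]],[255,[0,0,0],[0,0,0]],[255,[0,0,0],[0,0,0]],[255,[0,0,0],[0,0,0]],[255,[0,0,0],[0,0,0]],[255,[0,0,0],[0,0,0]]]'
python3 -m pendant '[[255,[0,0,-0.1],[0,0,0]],[255,[0,0,-0.15],[0,0,0]],[255,[0,0,-0.2],[0,0,0]],[255,[0,0,-0.3],[0,0,0]],[255,[0,0,-0.4],[0,0,0]]]'
```

```text
time_s: 4.88
ee_pos: [0.5021, -0.226, 0.0765]
orientation: [2.63, 1.718, 0.0]
ft_force: [1.0, -0.3, -0.5]
opening: 0.0235
grip_force: 55.0
time_s: 5.3
ee_pos: [0.5014, -0.2255, 0.1115]
orientation: [-2.629, -1.716, 0.001]
ft_force: [-0.4, 0.5, -4.4]
opening: 0.0237
grip_force: 55.0
```

```bash
python3 -m pendant '[[255,[0,0,-0.8],[0,0,0]],[255,[0,0,-0.9],[0,0,0]],[255,[0,0,-0.9],[0,0,0]],[255,[0,0,-0.9],[0,0,0]],[255,[0,0,-0.9],[0,0,0]],[255,[0,0,-0.9],[0,0,0]],[255,[0,0,-0.9],[0,0,0]],[255,[0,0,-0.5],[0,0,0]]]'
python3 - <<'E'
from h import *
s=ctrl.get_state();M=rot(s['orientation']);print(s['ee_pos'],np.degrees(np.arctan2(M[1,0],M[0,0])),s['qpos'])
cs,cd=calibration('scene'),calibration('side')
a=get_image('scene');save('s2.png',a);b=get_image('side');save('d2.png',b)
A=[m for m in mark_of('scene','lid_grip')];B=[m for m in mark_of('side','lid_grip')]
for x in A:
  for y in B:
    p=tri((cs,x['point']),(cd,y['point']))
    if np.linalg.norm(proj(cs,p)-x['point'])<6: print(p.round(4),x['point'])
h=np.hstack([a[130:290,320:480],b[220:380,160:320]]); save('h2.png',cv2.resize(h,None,fx=2.5,fy=2.5,interpolation=cv2.INTER_CUBIC))
E
```

```text
time_s: 5.97
ee_pos: [0.5027, -0.2262, 0.3179]
orientation: [2.625, 1.715, 0.004]
ft_force: [0.0, -0.3, -4.1]
opening: 0.0236
grip_force: 55.0
[ 0.50268524 -0.22618338  0.3178597 ] 66.307626053642 [-6.28789957e-01 -6.42971541e-02  1.68509001e+00  4.97713852e-04
  1.51448783e+00 -2.15309173e-01]
[ 0.1741 -0.3288  0.0747] [117.7, 242.5]
[0.24   0.2453 0.0699] [315.8, 137.2]
```

View pics/h2.png

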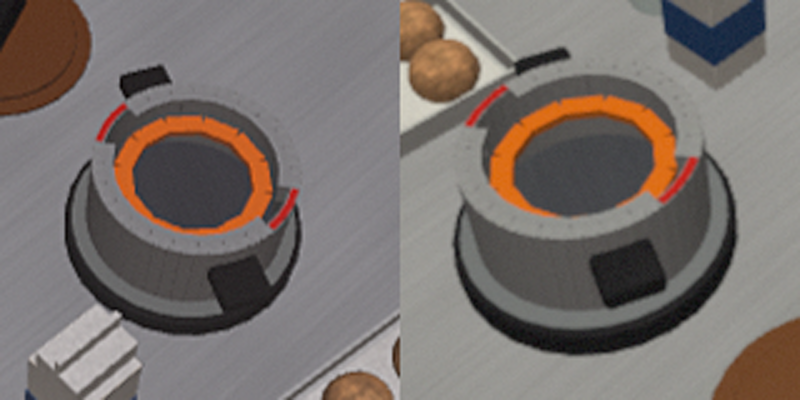

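The crops show the cooker's two red rim marks clearly in both views (about (112,122) and (285,208) in the scene half, and (488,105) and (678,180) in the side half). I'll take the centroids.

```bash
python3 - <<'E'
from h import *
P={}
for n,f,(x0,x1,y0,y1) in (('scene','s2',(345,455,160,235)),('side','d2',(170,300,240,310))):
    c=calibration(n); im=cv2.imread(f'pics/{f}.png').astype(int); b,g,r=[im[:,:,i] for i in range(3)]
    red=((r>130)&(r-g>70)&(abs(g-b)<25)).astype(np.uint8); z=np.zeros_like(red); z[y0:y1,x0:x1]=red[y0:y1,x0:x1]
    k,l,st,ce=cv2.connectedComponentsWithStats(z,connectivity=8)
    m=[ce[i] for i in range(1,k) if st[i,4]>8]; print(n,np.round(m,1).tolist(),st[1:,4])
    p=[atz(c,u,.125) for u in m]; P[n]=(c,m)
    if len(p)==2:
        d=p[1]-p[0]; print((p[0]+p[1])/2,np.degrees(np.arctan2(d[1],d[0])),np.linalg.norm(d)/2)
    # seal / side handle
    dk=np.zeros_like(red)
print([ (m['point'],m['score']) for m in mark_of('scene','cooker_mouth')][:1])
E
```

```text
scene [[363.6, 178.3], [433.6, 213.3]] [45  5 54  1  1  1  1  1  2]
[0.54286092 0.23398955 0.125     ] 15.332491589806121 0.09511985542811506
side [[193.4, 261.8], [271.3, 291.8]] [63 79]
[0.54399222 0.23588095 0.125     ] -164.59710019319954 0.09499813614010433
[([396.5, 193.4], 0.74)]
```

```bash
python3 -m pendant '[[255,[0.5,-0.17,0],[0,0,0]],[255,[0.9,-0.3,0],[0,0,0]],[255,[0.95,-0.32,0],[0,0,0]],[255,[0.95,-0.32,0],[0,0,0]],[255,[0.95,-0.32,0],[0,0,0]],[255,[0.95,-0.32,0],[0,0,0]],[255,[0.95,-0.32,0],[0,0,0]],[255,[0.95,-0.32,0],[0,0,0]]]'
python3 -m pendant '[[255,[0.95,-0.32,0],[0,0,0]],[255,[0.95,-0.32,0],[0,0,0]],[255,[0.95,-0.32,0],[0,0,0]],[255,[0.95,-0.32,0],[0,0,0]],[255,[0.95,-0.32,0],[0,0,0]],[255,[0.95,-0.32,0],[0,0,0]],[255,[0.9,-0.3,0],[0,0,0]],[255,[0.9,-0.31,0],[0,0,0]]]'
python3 -m pendant '[[255,[0.5,-0.17,0],[0,0,0.5]],[255,[0.3,-0.1,0],[0,0,1]],[255,[0,0,0],[0,0,1]],[255,[0,0,0],[0,0,1]],[255,[0,0,0],[0,0,1]],[255,[0,0,0],[0,0,1]],[255,[0,0,0],[0,0,1]],[255,[0,0,0],[0,0,1]]]'
python3 -m pendant '[[255,[0,0,0],[0,0,0.7]],[255,[0,0,0],[0,0,0.3]],[255,[0,0,0],[0,0,0]],[255,[0,0,0],[0,0,0]]]'
cat > look.py <<'E'
from h import *
s=ctrl.get_state();M=rot(s['orientation']);print(s['ee_pos'],'yaw',np.degrees(np.arctan2(M[1,0],M[0,0])),'tilt',M[:,2].round(4),s['qpos'].round(3) if hasattr(s['qpos'],'round') else s['qpos'])
import sys
for n in ('scene','side','wrist'):
    c=calibration(n); im=get_image(n); save(sys.argv[1]+n+'.png',im); im=im.astype(int); r,g,b=[im[:,:,i] for i in range(3)]
    red=((r>130)&(r-g>70)&(abs(g-b)<30)).astype(np.uint8)
    k,l,st,ce=cv2.connectedComponentsWithStats(red,connectivity=8)
    m=[(ce[i].round(1).tolist(),int(st[i,4])) for i in range(1,k) if st[i,4]>15]; print(n,m)
    print([(x['point'],round(x['score'],2)) for x in mark_of(n,'lid_grip')])
    e=np.array(s['ee_pos'])+[0,0,.014]
    y=np.arctan2(M[1,0],M[0,0]); u=np.array([np.cos(y),np.sin(y),0])
    f=e-[0,0,.025]
    print(' expected marks',proj(c,f+u*.0945).round(1),proj(c,f-u*.0945).round(1),'grip',proj(c,e).round(1))
E
python3 look.py p3
```

```text
time_s: 6.88
ee_pos: [0.5208, -0.0004, 0.3098]
orientation: [-2.628, -1.716, 0.004]
ft_force: [0.7, -0.6, -4.1]
opening: 0.0236
grip_force: 55.0
time_s: 7.55
ee_pos: [0.5417, 0.2358, 0.3095]
orientation: [-2.629, -1.717, 0.006]
ft_force: [0.1, 0.1, -4.1]
opening: 0.0238
grip_force: 55.0
time_s: 8.22
ee_pos: [0.5445, 0.2594, 0.3094]
orientation: [3.089, 0.573, -0.007]
ft_force: [0.0, -0.4, -4.6]
opening: 0.0239
grip_force: 55.0
time_s: 8.55
ee_pos: [0.5448, 0.2594, 0.3101]
orientation: [3.113, 0.42, -0.005]
ft_force: [-0.3, 0.6, -3.9]
opening: 0.0237
grip_force: 55.0
[0.54484165 0.2594132  0.31012197] yaw 15.348999703844033 tilt [-3.2e-03 -7.0e-04 -1.0e+00] [0.257 0.072 1.562 0.    1.511 1.56 ]
scene [([376.8, 124.1], 84), ([334.4, 122.5], 33), ([457.5, 161.4], 101), ([305.1, 170.1], 65), ([363.6, 178.1], 44), ([433.6, 213.3], 54), ([151.3, 223.7], 74), ([93.4, 279.7], 91), ([382.1, 321.5], 772)]
[([319.2, 141.1], 0.89), ([419.6, 129.7], 0.84), ([118.4, 243.6], 0.84)]
 expected marks [459.  160.8] [378.8 123.9] grip [419.9 133.8]
side [([258.9, 171.3], 325), ([165.5, 203.7], 89), ([253.6, 233.7], 122), ([189.8, 265.5], 30), ([511.5, 270.4], 90), ([271.3, 291.8], 75), ([351.4, 348.4], 122), ([322.5, 436.9], 201)]
[([339.9, 382.2], 0.92), ([205.3, 206.4], 0.82), ([524.3, 237.9], 0.66)]
 expected marks [165.5 201.9] [252.1 231.9] grip [204.9 205.4]
wrist [([316.6, 115.2], 2292), ([300.0, 428.8], 204), ([343.1, 426.2], 135)]
[([318.5, 312.6], 0.71)]
 expected marks [320.  113.9] [320.  422.3] grip [320.3 306.8]
```

```bash
cat > t.py <<'E'
from h import *
def marks(S,D):
    cs,cd=calibration('scene'),calibration('side')
    a,b=[tri((cs,s),(cd,d)) for s,d in zip(S,D)]
    d=a-b; print(a.round(4),b.round(4),'mid',((a+b)/2).round(4),'ang',np.degrees(np.arctan2(d[1],d[0])),'r',np.linalg.norm(d)/2,'dz',d[2])
    return (a+b)/2
E
python3 - <<'E'
from t import *
marks([(457.5,161.4),(376.8,124.1)],[(165.5,203.7),(253.6,233.7)])
marks([(433.6,213.3),(363.6,178.2)],[(193.4,261.8),(271.3,291.8)][::1])
marks([(279,304),(194,328)],[(0,0),(1,1)]) if 0 else 0
c=calibration('wrist'); e=np.array(ctrl.get_state()['ee_pos'])
for z in (.283,.285,.287): print(atz(c,(316.6,115.2),z)-e)
E
```

```text
[0.6343 0.2849 0.2958] [0.4501 0.2335 0.2964] mid [0.5422 0.2592 0.2961] ang 15.575890196771251 r 0.09561175939458018 dz -0.0006049313748525131
[0.635  0.2603 0.1246] [0.4517 0.2099 0.125 ] mid [0.5433 0.2351 0.1248] ang 15.37141919314558 r 0.09506196954484068 dz -0.0004121923112363063
[ 0.09063987  0.02671166 -0.02881866]
[ 0.09050977  0.02667055 -0.02681866]
[ 0.09037967  0.02662943 -0.02481866]
```

```bash
python3 -m pendant '[[255,[-0.1,0.4,0],[0,0,0]],[255,[-0.11,0.38,0.3],[0,0,0]],[255,[0,0,0.7],[0,0,0]],[255,[0,0,0.8],[0,0,0]],[255,[0,0,0.8],[0,0,0]],[255,[0,0,0.7],[0,0,0]],[255,[0,0,0.4],[0,0,0]],[255,[0,0,0],[0,0,0]]]'
python3 look.py p4; python3 - <<'E'
import cv2,numpy as np
a=cv2.imread('pics/p4scene.png')[100:290,300:490];b=cv2.imread('pics/p4side.png')[180:370,130:320]
cv2.imwrite('pics/p4h.png',cv2.resize(np.hstack([a,b]),None,fx=2.1,fy=2.1,interpolation=cv2.INTER_CUBIC))
E
```

```text
time_s: 9.52
ee_pos: [0.5435, 0.2339, 0.1969]
orientation: [3.113, 0.417, -0.011]
ft_force: [0.3, 0.6, -5.9]
opening: 0.0234
grip_force: 55.0
[0.54350953 0.23391034 0.19691135] yaw 15.248937623542803 tilt [-0.0069 -0.0018 -1.    ] [ 0.215  0.123  1.714 -0.     1.312  1.52 ]
scene [([334.2, 122.2], 32), ([363.8, 163.0], 76), ([305.1, 170.1], 65), ([436.0, 204.5], 139), ([151.3, 223.7], 75), ([93.4, 279.7], 91), ([382.1, 321.5], 771)]
[([399.9, 169.7], 0.96), ([317.3, 139.8], 0.75), ([116.7, 245.2], 0.66)]
 expected marks [438.9 198.7] [365.9 162.8] grip [403.1 173.6]
side [([262.1, 170.4], 229), ([186.1, 241.5], 71), ([269.3, 270.0], 111), ([505.7, 268.4], 35), ([271.2, 291.9], 77), ([351.4, 348.5], 126), ([322.6, 436.9], 204)]
[([526.7, 236.6], 0.84), ([338.1, 383.2], 0.66), ([224.5, 242.8], 0.61)]
 expected marks [189.  240.1] [269.2 269.9] grip [226.  245.2]
wrist [([316.6, 115.2], 2288), ([312.4, 442.1], 570), ([343.0, 426.2], 135)]
[([317.4, 309.9], 0.88)]
 expected marks [321.2 121.1] [320.6 421.3] grip [321.2 308.1]
```

View pics/p4h.png

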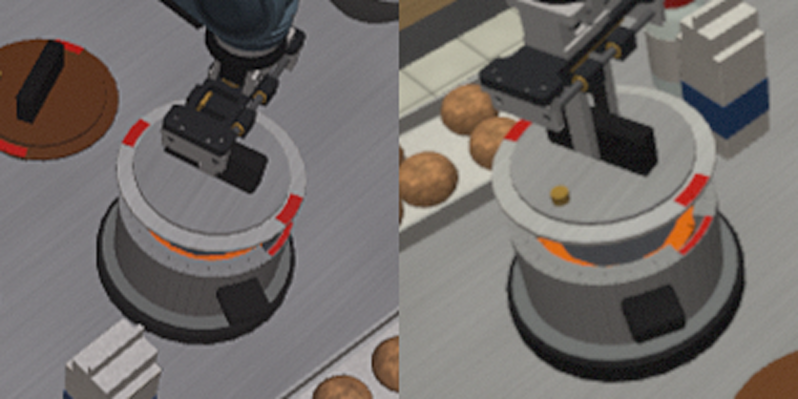

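The lid hovers squarely above the cooker. In the scene view its near mark runs into the notch mark (near (438,200)), so I'll separate them.

```bash
python3 - <<'E'
from t import *
cs,cd=calibration('scene'),calibration('side')
im=cv2.imread('pics/p4scene.png').astype(int); b,g,r=[im[:,:,i] for i in range(3)]
red=((r>130)&(r-g>70)&(abs(g-b)<30)); red[:,:420]=0; red[:190]=0; red[225:]=0; red[:,450:]=0
for y in range(190,225): print(y,''.join('#' if v else '.' for v in red[y,422:446]))
p=tri((cs,(363.8,163.0)),(cd,(269.3,270.0))); u=np.array([np.cos(np.radians(15.4)),np.sin(np.radians(15.4)),0]); print(p.round(4),(p+.0953*u).round(4))
E
```

```text
190 ........................
191 ........................
192 ................#.......
193 ................####....
194 ...............#######..
195 ...............#######..
196 ...............######...
197 ..............#######...
198 .............#######....
199 .............#######....
200 ............#######.....
201 ...........########.....
202 ..........########......
203 ..........#######.......
204 ..........#######.......
205 ............####........
206 .............##.#.......
207 ...............##.......
208 ..............###.......
209 .............###........
210 .............###........
211 ............####........
212 ............###.........
213 ...........####.........
214 ..........####..........
215 ..........###...........
216 .........####...........
217 ........####............
218 .......####.............
219 ......####..............
220 ......###...............
221 .......#................
222 ........................
223 ........................
224 ........................
[0.4506 0.2072 0.1854] [0.5425 0.2325 0.1854]
```

```bash
python3 - <<'E'
from t import *
cs=calibration('scene')
im=cv2.imread('pics/p4scene.png').astype(int); b,g,r=[im[:,:,i] for i in range(3)]
red=((r>130)&(r-g>70)&(abs(g-b)<30)); ys,xs=np.nonzero(red[192:206,430:446]); uv=(xs.mean()+430,ys.mean()+192)
a=atz(cs,uv,.1854);b=atz(cs,(363.8,163),.1854);d=a-b;print(uv,a,b,(a+b)/2,np.linalg.norm(d)/2,np.degrees(np.arctan2(d[1],d[0])))
marks([uv,(363.8,163)],[(186.1,241.5),(269.3,270)])
E
```

```text
(np.float64(437.5287356321839), np.float64(199.01149425287358)) [0.63308641 0.25607945 0.1854    ] [0.44911176 0.2053486  0.1854    ] [0.54109909 0.23071403 0.1854    ] 0.09542050628892662 15.416148680014937
[0.6346 0.2614 0.1831] [0.4506 0.2072 0.1854] mid [0.5426 0.2343 0.1843] ang 16.4027151660619 r 0.09591456400684294 dz -0.002274899054188928
```

```bash
python3 -m pendant '[[255,[0.05,-0.055,0],[0,0.065,0]],[255,[0,0,0.2],[0,0,0]],[255,[0,0,0.2],[0,0,0]],[255,[0,0,0.2],[0,0,0]],[255,[0,0,0.15],[0,0,0]],[255,[0,0,0],[0,0,0]]]'
```

```text
time_s: 10.32
ee_pos: [0.5458, 0.2371, 0.1764]
orientation: [-3.113, -0.418, -0.005]
ft_force: [-0.2, 0.0, -4.6]
opening: 0.0237
grip_force: 55.0
```

```bash
python3 -m pendant '[[255,[0,0,0.15],[0,0,0]],[255,[0,0,0.1],[0,0,0]],[255,[0,0,0],[0,0,0]]]'; python3 look.py p5
```

```text
time_s: 10.57
ee_pos: [0.5476, 0.2375, 0.1729]
orientation: [-3.112, -0.418, -0.013]
ft_force: [-3.2, -1.0, 2.2]
opening: 0.024
grip_force: 55.0
[0.54760861 0.2374722  0.17291019] yaw 15.305706360220588 tilt [ 0.008   0.0022 -1.    ] [0.219 0.148 1.731 0.    1.254 1.523]
scene [([334.4, 122.4], 32), ([365.4, 169.8], 78), ([305.1, 170.1], 65), ([438.1, 204.9], 84), ([151.3, 223.7], 74), ([93.3, 279.7], 92), ([382.1, 321.5], 772)]
[([116.4, 243.5], 0.87), ([316.0, 136.4], 0.68), ([400.1, 179.3], 0.62)]
 expected marks [439.1 204.9] [367.4 169.4] grip [404.  180.3]
side [([258.7, 171.8], 309), ([186.2, 252.4], 59), ([269.2, 280.7], 107), ([271.2, 291.9], 77), ([351.4, 348.5], 127), ([322.6, 436.9], 204)]
[([338.2, 382.2], 0.58), ([227.2, 258.8], 0.57)]
 expected marks [188.6 248.7] [267.5 278.5] grip [225.  254.1]
wrist [([316.0, 115.2], 2295), ([292.8, 427.2], 145), ([343.3, 426.1], 134), ([318.2, 432.5], 41), ([319.2, 461.9], 42)]
[([320.6, 312.2], 0.72)]
 expected marks [320.1 112.9] [320.  424.5] grip [320.4 306.8]
```

```bash
python3 - <<'E'
from t import *
marks([(438.1,204.9),(365.4,169.8)],[(186.2,252.4),(269.2,280.7)])
cs,cd=calibration('scene'),calibration('side')
u=np.array([np.cos(np.radians(15.4)),np.sin(np.radians(15.4)),0])
p=tri((cs,(365.4,169.8)),(cd,(269.2,280.7)));print(p+.0953*u)
for z in (.16,.164): print((atz(cs,(438.1,204.9),z)+atz(cs,(365.4,169.8),z))/2)
for i in range(3): s=ctrl.get_state(); print(s['ee_pos'],s['ft_force'],s['time_s'])
E
python3 -m pendant '[[255,[-0.05,0,0],[0,0,0]],[255,[0,0,0],[0,0,0]]]'
```

```text
[0.637  0.2674 0.1556] [0.4524 0.2114 0.1577] mid [0.5447 0.2394 0.1567] ang 16.89857762875738 r 0.09643687243434335 dz -0.002103884340741491
[0.54432681 0.23666039 0.15772274]
[0.54489304 0.23560687 0.16      ]
[0.54651561 0.23306887 0.164     ]
[0.54760365 0.23746924 0.1728091 ] [-4.02238106 -2.57177854  6.50824544] 10.8667
[0.54760365 0.23746924 0.1728091 ] [-4.02238106 -2.57177854  6.50824544] 10.8667
[0.54760365 0.23746924 0.1728091 ] [-4.02238106 -2.57177854  6.50824544] 10.8667
time_s: 11.03
ee_pos: [0.547, 0.2374, 0.1726]
orientation: [-3.112, -0.417, -0.018]
ft_force: [0.3, -1.4, 4.6]
opening: 0.0234
grip_force: 55.0
```

```bash
python3 -m pendant '[[255,[-0.02,0.045,0],[0,-0.06,0]],[255,[0,0,0.05],[0,0,0]],[255,[0,0,0.05],[0,0,0]],[255,[0,0,0],[0,0,0]]]'; python3 -c "
from h import *
s=ctrl.get_state();print(s['ft_force'],s['torque'],rot(s['orientation'])[:,2].round(4))"
```

```text
time_s: 11.37
ee_pos: [0.5442, 0.2351, 0.1659]
orientation: [3.113, 0.418, -0.004]
ft_force: [0.5, -0.8, -4.9]
opening: 0.0234
grip_force: 55.0
[ 0.46586625 -0.80430823 -4.90382791] [-0.08807594 -0.22803516  0.01372953] [-0.0025 -0.0012 -1.    ]
```

```bash
python3 -m pendant '[[255,[0,0,0.1],[0,0,0]],[255,[0,0,0.1],[0,0,0]],[255,[0,0,0.1],[0,0,0]],[255,[0,0,0],[0,0,0]]]'; python3 -c "
from h import *
s=ctrl.get_state();print(s['ft_force'],s['torque'],rot(s['orientation'])[:,2].round(4))"
```

```text
time_s: 11.7
ee_pos: [0.5443, 0.2354, 0.1575]
orientation: [3.113, 0.418, -0.003]
ft_force: [-0.4, -0.0, -3.5]
opening: 0.0238
grip_force: 55.0
[-0.40313433 -0.03416405 -3.52498407] [ 0.01401035  0.00313376 -0.00284961] [-2.1e-03 -5.0e-04 -1.0e+00]
```

Lugs are through the notches. Now I'll press down against the seal.

```bash
python3 -m pendant '[[255,[0,0,0.1],[0,0,0]],[255,[0,0,0.1],[0,0,0]],[255,[0,0,0.1],[0,0,0]],[255,[0,0,0.1],[0,0,0]],[255,[0,0,0],[0,0,0]]]'; python3 -c "
from h import *
s=ctrl.get_state();print(s['ft_force'],s['torque'],rot(s['orientation'])[:,2].round(4))"
```

```text
time_s: 12.12
ee_pos: [0.5455, 0.2357, 0.1487]
orientation: [3.114, 0.418, 0.001]
ft_force: [-4.9, -0.6, 7.4]
opening: 0.0235
grip_force: 55.0
[-4.86732231 -0.62707303  7.39124292] [-0.20180863  1.09971504 -0.01586388] [ 8.e-04  1.e-04 -1.e+00]
```

```bash
python3 -m pendant '[[255,[-0.04,0,0.05],[0,0,0]],[255,[0,0,0.08],[0,0,0]],[255,[0,0,0],[0,0,0]],[255,[0,0,0],[0,0,0]]]'; python3 -c "
from h import *
s=ctrl.get_state();print(s['ft_force'],s['torque'],rot(s['orientation'])[:,2].round(4))"
```

```text
time_s: 12.45
ee_pos: [0.5455, 0.2356, 0.1462]
orientation: [-3.113, -0.418, -0.006]
ft_force: [-2.4, -0.5, 8.5]
opening: 0.0241
grip_force: 55.0
[-2.43579068 -0.47504147  8.54335311] [-0.21000462  1.00058017  0.02827792] [ 3.6e-03  9.0e-04 -1.0e+00]
```

```bash
python3 -m pendant '[[255,[-0.03,0,0.06],[0,0,0]],[255,[0,0,0.04],[0,0,0]],[255,[0,0,0],[0,0,0]],[255,[0,0,0],[0,0,0]]]'; python3 -c "
from h import *
s=ctrl.get_state();print(s['ft_force'],s['torque'],rot(s['orientation'])[:,2].round(4))"
```

```text
time_s: 12.78
ee_pos: [0.5456, 0.2357, 0.1455]
orientation: [-3.113, -0.419, -0.009]
ft_force: [-4.0, -1.3, 16.2]
opening: 0.0236
grip_force: 55.0
[-4.04567553 -1.30010995 16.1939609 ] [-0.34610965  1.56210701  0.07807187] [ 0.0058  0.0014 -1.    ]
```

```bash
python3 -m pendant '[[255,[-0.05,0,0.02],[0,-0.03,0]],[255,[0,0,0],[0,0,0.4]],[255,[0,0,0],[0,0,0.5]],[255,[0,0,0],[0,0,0.5]],[255,[0,0,0],[0,0,0.5]],[255,[0,0,0],[0,0,0]]]'; python3 -c "
from h import *
s=ctrl.get_state();M=rot(s['orientation']);print(s['ft_force'],s['torque'],M[:,2].round(4),np.degrees(np.arctan2(M[1,0],M[0,0])))"
```

```text
time_s: 13.28
ee_pos: [0.5456, 0.2348, 0.1455]
orientation: [3.139, 0.108, 0.01]
ft_force: [-0.6, -2.3, 16.2]
opening: 0.0239
grip_force: 55.1
[-0.63339972 -2.31510587 16.22487692] [-0.37665055  0.86674299  0.67050824] [ 6.7e-03 -5.0e-04 -1.0e+00] 3.937100253402043
```

Turning well, with low torque. I'll continue toward −24.6°, plus a little.

```bash
python3 -m pendant '[[255,[0,0,0],[0,0,0.6]],[255,[0,0,0],[0,0,0.6]],[255,[0,0,0],[0,0,0.6]],[255,[0,0,0],[0,0,0.6]],[255,[0,0,0],[0,0,0.6]],[255,[0,0,0],[0,0,0.6]],[255,[0,0,0],[0,0,0.6]],[255,[0,0,0],[0,0,0]]]'; python3 -c "
from h import *
s=ctrl.get_state();M=rot(s['orientation']);print(s['ft_force'],s['torque'],M[:,2].round(4),np.degrees(np.arctan2(M[1,0],M[0,0])))"
```

```text
time_s: 13.95
ee_pos: [0.5457, 0.2344, 0.1455]
orientation: [3.087, -0.58, 0.011]
ft_force: [0.0, -2.5, 16.3]
opening: 0.024
grip_force: 55.1
[ 0.03301826 -2.5182191  16.34708037] [-0.71587823  0.91712632  0.64133235] [ 0.0067 -0.0014 -1.    ] -21.275861285309805
```

```bash
python3 -m pendant '[[255,[0,0,0],[0,0,0.3]],[255,[0,0,0],[0,0,0.3]],[255,[0,0,0],[0,0,0.15]],[255,[0,0,0],[0,0,0]],[255,[0,0,0],[0,0,0]]]'; python3 look.py p6;  python3 -c "
from h import *
s=ctrl.get_state();print(s['ft_force'],s['torque'])"
```

```text
time_s: 14.37
ee_pos: [0.5457, 0.2343, 0.1454]
orientation: [3.063, -0.697, 0.011]
ft_force: [-1.7, -3.4, 17.6]
opening: 0.024
grip_force: 55.3
[0.54565794 0.23431858 0.14542922] yaw -25.63967531910706 tilt [ 0.0067 -0.0017 -1.    ] [ 0.216  0.173  1.757 -0.003  1.206  2.236]
scene [([334.3, 122.3], 33), ([305.1, 170.1], 65), ([151.3, 223.7], 74), ([414.0, 226.1], 86), ([93.3, 279.7], 92), ([382.1, 321.5], 771)]
[([117.9, 243.0], 0.95), ([397.8, 185.0], 0.81), ([317.1, 138.2], 0.8)]
 expected marks [414.1 226.2] [385.6 163.8] grip [400.8 187.6]
side [([258.2, 177.8], 34), ([244.7, 308.1], 117), ([351.4, 348.5], 127), ([322.6, 436.9], 204)]
[([338.7, 384.2], 0.77), ([232.5, 267.2], 0.63)]
 expected marks [219.3 242.8] [243.3 305.6] grip [228.8 263.6]
wrist [([313.9, 115.8], 2303), ([303.0, 429.6], 202), ([344.7, 427.0], 165), ([502.9, 444.4], 448)]
[]
 expected marks [319.9 110.6] [319.8 422.6] grip [320.1 304.8]
[-0.36107079 -3.65722003 15.29635757] [-0.68838465  0.88947925  0.88266685]
```

```bash
python3 -m pendant '[[255,[0,0,-0.1],[0,0,0]],[255,[0,0,-0.07],[0,0,0]],[0,[0,0,0],[0,0,0]],[0,[0,0,0],[0,0,0]],[0,[0,0,0],[0,0,0]],[0,[0,0,0],[0,0,0]],[0,[0,0,0],[0,0,0]],[0,[0,0,0],[0,0,0]]]'; python3 -m pendant '[[0,[0,0,0],[0,0,0]],[0,[0,0,0],[0,0,0]],[0,[0,0,0],[0,0,0]],[0,[0,0,-0.3],[0,0,0]],[0,[0,0,-0.8],[0,0,0]],[0,[0,0,-0.9],[0,0,0]],[0,[0,0,-0.9],[0,0,0]],[0,[0,0,-0.9],[0,0,0]]]'; python3 look.py p7; cd pics; python3 - <<'E'
import cv2,numpy as np
a=cv2.imread('p7scene.png')[100:290,300:490];b=cv2.imread('p7side.png')[180:370,130:320]
cv2.imwrite('p7h.png',cv2.resize(np.hstack([a,b]),None,fx=2.1,fy=2.1,interpolation=cv2.INTER_CUBIC))
E
```

```text
time_s: 15.33
ee_pos: [0.5416, 0.2346, 0.1443]
orientation: [3.061, -0.701, -0.004]
ft_force: [0.4, 0.4, -0.6]
opening: 0.0599
grip_force: 0.0
time_s: 16.0
ee_pos: [0.542, 0.2347, 0.2606]
orientation: [3.061, -0.701, -0.003]
ft_force: [0.3, -0.3, -0.4]
opening: 0.0941
grip_force: 0.0
[0.5419893  0.23466751 0.26056282] yaw -25.80546856882412 tilt [-2.e-03 -6.e-04 -1.e+00] [ 0.217  0.067  1.656 -0.     1.421  2.238]
scene [([334.4, 122.5], 33), ([389.5, 161.6], 17), ([379.1, 164.0], 20), ([305.1, 170.1], 65), ([151.3, 223.7], 74), ([413.5, 225.6], 89), ([93.3, 279.7], 92), ([382.1, 321.5], 772)]
[([318.1, 137.7], 0.78), ([396.7, 185.0], 0.69), ([115.6, 244.3], 0.63)]
 expected marks [421.8 196.3] [390.4 130.8] grip [407.1 154.8]
side [([266.7, 171.5], 99), ([212.8, 245.4], 21), ([511.6, 270.4], 91), ([243.8, 307.4], 118), ([351.4, 348.4], 122), ([322.5, 436.9], 202)]
[([228.4, 266.6], 0.85), ([337.5, 381.2], 0.77), ([527.0, 234.3], 0.68)]
 expected marks [211.7 201.6] [236.3 264.1] grip [221.2 220.6]
wrist [([314.9, 121.3], 926), ([317.0, 332.5], 567), ([357.1, 456.9], 218)]
[([410.5, 433.3], 0.97), ([319.7, 246.7], 0.91)]
 expected marks [320.4 110.7] [320.1 423.4] grip [320.6 306.5]
```

View pics/p7h.png

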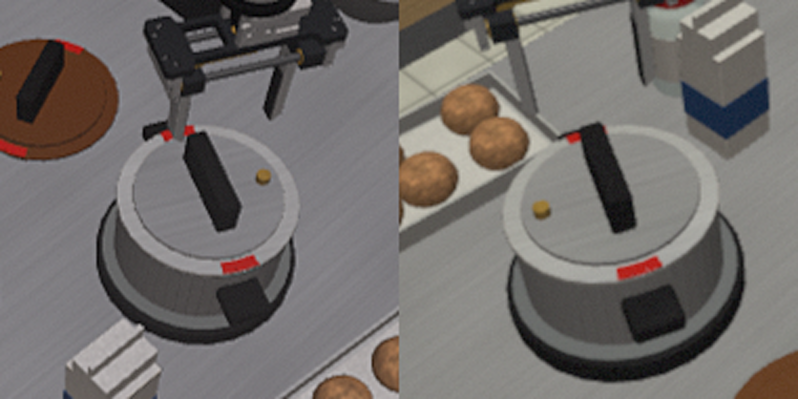

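View pics/p7wrist.png

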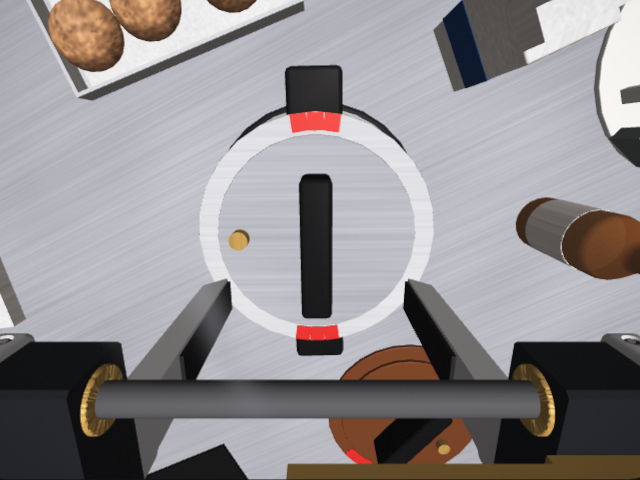

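The lid sits flush and level, and its bar and red marks line up with both side handles ((314,90) and (320,346) in the wrist view). The gripper is clear of it and the bystanders are still standing.

```bash
python3 -c "
from h import *
print(tri((calibration('scene'),(413.5,225.6)),(calibration('side'),(243.8,307.4))))
print(ctrl.finish_job())"
```

```text
[0.57068485 0.23868144 0.012146  ]
the job is handed in; nothing more can be done
None
```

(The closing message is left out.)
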